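Find the rotor arm that balances on the knife edge

TASK

Two look-alike rotor arms of the cheese-brushing machine stand on the table, and one of them has hidden extra weight at one end. Try them on the knife-edge stand, with the V under the hub sitting on the edge: a good arm stays level when let go, a bad one drops one end to the table. Leave the good arm balanced level on the middle of the knife edge and set the bad one down in the tray, flat on its pads.

Things in the scene. Friction and masses are not known exactly. Their poses are not given: they have to be found in the camera images.
- rotor_1_hub (a point): hub centre of a rotor arm 172 mm long (y), 40 wide (x), 66 high: metal hub block 30 (x) x 40 (y) x 22 mm, a thin beam to both ends, a drooping white pad 40 x 36 x 34 mm under each end, on which it stands. This point is 55 mm above the pads' underside; z up. Grip the hub's sides, 30 mm apart along x. About 0.2 kg
- rotor_2_hub (a point): hub centre of the other arm, same in looks and size; which one is bad varies. Both arms: hub from 44 to 66 mm above the underside, a 3 mm bolt head on it, beam 24 mm wide from 34 to 44 mm. The V seat under the hub runs along the arm's x; its mouth is 18 mm wide at 34 mm, its top at 43 mm (12 mm below this point)
- edge (a point): middle of the top of the knife edge, 70 mm above the table: rounded (radius 1.5 mm) top of a blade 3 mm thick, 22 mm long along this point's x. An arm sits with its x along this x, either way round, hub centre 12.5 mm above; the V draws it in from 6 mm. A level arm's pads hang 27 mm over the table; a bad one tips 0.3 to 0.4 rad, one pad on the table, V still on the edge
- stand: fixed steel stand that carries the knife edge: base plate 80 (x) x 90 (y) x 8 mm with a post 22 x 16 mm in its middle, up to 47 mm, and the blade on top. Origin at the centre of its underside, straight below the middle of the edge
- tray: fixed shallow grey open tray for the bad arm, outside 110 (x) x 206 (y) x 25 mm high, walls 4 mm, floor 4 mm thick; origin at the centre of its underside, on the table. An arm fits in it lengthwise along y, either way round; its hub centre is then 59 mm above the origin

How it is judged:
At the end, for the whole second after the job is handed in: One arm sits by its V on the edge: hub centre within 12 mm sideways of the edge's middle, 6 to 20 mm above it, level within 0.14 rad. The other stands in the tray: hub centre within 40 mm of the tray's centre along both its axes, 50 to 68 mm above its underside, level within 0.12 rad (((horizontal distance between rotor_1_hub and edge below 0.012 m and z of rotor_1_hub in the frame of edge between 0.006 and 0.02 m and angle between rotor_1_hub's own z axis and vertical below 0.14 rad and x of rotor_2_hub in the frame of tray between -0.04 and 0.04 m and y of rotor_2_hub in the frame of tray between -0.04 and 0.04 m and z of rotor_2_hub in the frame of tray between 0.05 and 0.068 m and angle between rotor_2_hub's own z axis and vertical below 0.12 rad) or (horizontal distance between rotor_2_hub and edge below 0.012 m and z of rotor_2_hub in the frame of edge between 0.006 and 0.02 m and angle between rotor_2_hub's own z axis and vertical below 0.14 rad and x of rotor_1_hub in the frame of tray between -0.04 and 0.04 m and y of rotor_1_hub in the frame of tray between -0.04 and 0.04 m and z of rotor_1_hub in the frame of tray between 0.05 and 0.068 m and angle between rotor_1_hub's own z axis and vertical below 0.12 rad))); the robot touches nothing.
It also fails if it takes over 67 s, if anything falls off the work surface, if the arm or the gripper's body presses on something with over 40 N, if the wrist force passes 120 N, or if a joint passes its speed limit or range.

ROBOT

A 6-joint arm with a two-finger parallel gripper is mounted at the origin on a cart in front of the work surface, level with it; the furniture and walls round the work are solid. World frame = base frame: x ahead of the robot, y to its left, z up, the work surface at z = 0. Lengths are in m, angles in rad, forces in N, time in s.
With the tool pointing down it reaches from about 0.425 to 0.95 m from the base axis. Payload 3.5 kg.
Tool frame: the origin (TCP) lies midway between the tips of the shut fingers; the grasp point (between the pads) lies 19 mm behind it (ctrl.pinch_z is the distance from the TCP to the grasp point, in m); z points along the fingers, y is the line along which they close (so a half turn about z gives the same grasp; the last joint's range is limited). The gripper opens to 85 mm and grips with 20 to 120 N. Pads are 22 mm wide; open, the fingers measure 114 mm over their backs; the gripper's body (76 mm by 85 mm) begins 54 mm behind the grasp point. The pads swing forward as they close: fully open they stand 13 mm farther back than shut.
Start: joints at [1.022, 0.286, 1.577, -0, 1.279, -0.15], TCP at [0.262, 0.622, 0.231] pointing down, gripper open.
Joint ranges: [-2.77, 2.77], [-0.9, 2.22], [0.21, 2.48], [-1.53, 4.67], [0.24, 2.81], [-2.84, 2.84]. Speed limits (rad/s): [2.79, 2.79, 3.14, 3.14, 3.14, 3.14].

INTERFACE

Orientations are given as a unit quaternion [x, y, z, w].
In Python, from plant import get_state, viewer, sign_off, ctrl gives the robot as it stands. The module is installed in compiled form; this text tells all that it offers.
- The arm moves only by the shell command python3 -m handwheel 'ROWS' [FORCE]. ROWS is JSON, a list that holds one entry, the list of rows, each a list of 5 numbers: the finger opening in m, from 0 to 0.0854, then the shift along the tool's x, y, z in m, then the turn about the tool's z in degrees. In form: [[[claw, x, y, z, spin], ...]]. A call has 1 to 12 rows; each row shifts and turns the commanded pose from where the row before left it, along the tool's axes as they then stand; what a row does not reach is not made up. A row lasts 1/12 s, in which the tool goes at most 41.7 mm and 7.16 degrees, less where a joint would pass 70% of its speed; a pose out of reach is approached as far as the arm can. A call is refused whole if a number of a shift passes 0.0417 or a number of a turn 7.16, either way. A call with a gripper value outside its range is refused whole. The fingers move at their own pace and stop on an object; FORCE is the grip in N (left out, the last holds). Time passes only in rows, so rows that do not move let the fingers close. It gives the time, the measured TCP pose, the force, the opening and the grip force at its end, in the units of the state.
- get_state(): the state, without advancing time (a new reading comes with each control period).
- viewer.read_camera(name): name is "side" or "top" or "wrist"; returns the picture (384x512x3 uint8, blue, green, red); there is no depth.
- viewer.camera_params(name): a dict with "fov_y" (degrees; the focal length in pixels is half the picture's height over the tangent of half this angle, whatever the lens; pixels are square), "cx", "cy" (the principal point, pixels), "xyz" and "attitude" of the camera in the world; the wrist camera has in their place "hand_eye" (4x4, takes a point from camera to tool coordinates, whose origin is the TCP and whose axes are the flange's). Camera axes: x right, y up, looking along -z (the intrinsics and any distortion apply to the point x, -y, -z); pixel columns grow to the right and rows downward; lengths in m; the calibration is good to about 2 mm. A picture is of the moment at which its call begins: read the wrist's pose just before it. camera_params takes no time and is no camera call.
- sign_off(): hands the job in; it is judged then, once.
Trained networks look in the newest picture that a camera, given by its name, has taken for a name from the list of things; names that differ only in an ending like _2 or _b are one class to them, and where a whole thing is asked for, a point or a joint stands for the part that bears it (a point fixed in the world has none). Each returns a list of dicts, best first, with "confidence" (0 to 1); they miss things now and then, are a little off and sometimes report something else, mostly with a low value. They report only what shows in the picture. A call takes as long as a camera call.
- viewer.look_for(camera, name): "extent" ([left, top, width, height] as shares, 0 to 1, of the picture: columns of its width, rows of its height, round what is visible of it).
- viewer.outline_of(camera, name): "mask" (384x512 bool, what is visible of it) and "extent" ([left, top, width, height] as shares, 0 to 1, of the picture: columns of its width, rows of its height, round what is visible of it).
- viewer.pinpoint(camera, name): "xy" ([column, row] as shares, 0 to 1, of the picture: columns of its width, rows of its height: a listed point, or the origin of a listed thing).
The state is a dict: "time": time; "qpos": joint angles; "dq": joint speeds; "joint_efforts": joint torques, N m; "eef_pos": TCP position; "tcp_rot": TCP orientation; "contact_force": force on the tool from outside, world axes, zero at the start; "wrist_torque": the same for the moment, N m; "opening": opening from 0.0 (shut) to 1.0 (fully open); "finger_force": force on a finger pad.
Only numpy, scipy, OpenCV 4.12 (cv2) and the standard library are available. Lean on these libraries where they do the work, as an engineer would, in place of code of your own. Each camera call takes 0.05 s, during which the arm holds its last target. There are 200 camera calls.

## Working session

There is one attempt and no reset: what is moved stays moved. The work goes in short steps, Python scripts to look and compute and a shell command to move; the robot and the scene stay as the last step left them, time stands still between calls to the robot, and variables do not carry over. Pictures are saved under pics/ and viewed, at most 10 in all, crops included, and the job is handed in when it is done.

```bash
mkdir -p pics
cat > h.py <<'E'
import numpy as np,cv2
from scipy.spatial.transform import Rotation as R
from plant import get_state,viewer,ctrl
def cam(n):
    p=viewer.camera_params(n); f=192/np.tan(np.radians(p['fov_y'])/2)
    if 'hand_eye' in p:
        s=get_state();T=np.eye(4);T[:3,:3]=R.from_quat(s['tcp_rot']).as_matrix();T[:3,3]=s['eef_pos'];M=T@np.array(p['hand_eye'])
    else:
        M=np.eye(4);M[:3,3]=p['xyz'];a=np.array(p['attitude']);M[:3,:3]=R.from_quat(a).as_matrix() if a.size==4 else a.reshape(3,3)
    return p,f,M
def toz(c,px,z):
    p,f,M=c; d=M[:3,:3]@np.array([(px[0]-p['cx'])/f,-(px[1]-p['cy'])/f,-1]);o=M[:3,3]
    return o+d*(z-o[2])/d[2]
def proj(c,P):
    p,f,M=c;q=M[:3,:3].T@(np.array(P)-M[:3,3]);return np.array([p['cx']+f*q[0]/-q[2],p['cy']-f*q[1]/-q[2]])
E
python3 - <<'E'
from h import *
s=get_state();print(s)
for n in ['top','side','wrist']:
    print(n,viewer.camera_params(n))
ims=[]
for n in ['top','side']:
    c=cam(n);im=viewer.read_camera(n);cv2.imwrite(f'pics/{n}0.png',im)
    for k,z in [('rotor_1_hub',.055),('edge',.07),('stand',0),('tray',0)]:
        for d in viewer.pinpoint(n,k):
            px=np.array(d['xy'])*[512,384];print(n,k,round(d['confidence'],2),px.round(1),toz(c,px,z).round(4))
E
```

```text
{'time': 0.0, 'qpos': array([ 1.02197040e+00,  2.87202217e-01,  1.57815314e+00, -2.07671486e-05,
        1.27860872e+00, -1.50027640e-01]), 'dq': array([ 0.00104664,  0.00083752, -0.0004706 ,  0.00046158, -0.00086591,
        0.00104536]), 'joint_efforts': array([ 1.95741100e-03, -4.05967355e+01, -2.92635298e+01, -6.37658195e-05,
        5.83316025e-03,  8.45316777e-06]), 'eef_pos': array([0.26176171, 0.62147313, 0.22993573]), 'tcp_rot': array([ 1.98077334e-01,  9.80185678e-01, -1.11746151e-03, -3.96600311e-04]), 'contact_force': array([-0.35745092,  0.00639929,  0.02516423]), 'wrist_torque': array([0.01368441, 0.0347363 , 0.00274107]), 'finger_force': 0.0, 'opening': 0.998323898618311}
top {'fov_y': 51.04363593035167, 'cx': 258.174193902652, 'cy': 196.27367773130715, 'xyz': array([0.45808848, 0.02580616, 0.9043982 ]), 'attitude': array([ 0.03886877, -0.04015286, -0.70342982,  0.70856436])}
side {'fov_y': 50.6109684216078, 'cx': 258.9116198455728, 'cy': 193.58105044625347, 'xyz': array([0.73890172, 0.48261567, 0.75242101]), 'attitude': array([0.05876209, 0.30199941, 0.93262185, 0.188
[... 257 characters left out ...]
    4.95097896e-04],
       [-2.35938764e-04,  2.90489829e-01, -9.56878051e-01,
        -1.43293878e-01],
       [ 0.00000000e+00,  0.00000000e+00,  0.00000000e+00,
         1.00000000e+00]])}
top rotor_1_hub 0.56 [313.8 163.7] [ 0.6247 -0.0943  0.055 ]
top edge 0.87 [315.9 248.8] [ 0.4439 -0.095   0.07  ]
top stand 0.64 [311.  247.7] [ 0.445  -0.0942  0.    ]
top tray 0.84 [200.3 161.8] [0.6379 0.1573 0.    ]
side rotor_1_hub 0.79 [208.8 167.8] [ 0.6218 -0.0915  0.055 ]
side rotor_1_hub 0.16 [281.4 143.1] [ 0.4424 -0.096   0.055 ]
side edge 0.76 [281.5 141. ] [ 0.4458 -0.0895  0.07  ]
side stand 0.96 [282.1 159.1] [ 0.4394 -0.0931  0.    ]
side tray 0.81 [249.1 277.1] [0.6289 0.1618 0.    ]
```

```bash
python3 -c "
import cv2,numpy as np
a=cv2.imread('pics/top0.png');b=cv2.imread('pics/side0.png');cv2.imwrite('pics/both0.png',cv2.resize(np.vstack([a,b]),(450,600)) if 0 else cv2.resize(np.hstack([a,b]),(800,300)))"
```

```text
(no output)
```

View pics/top0.png

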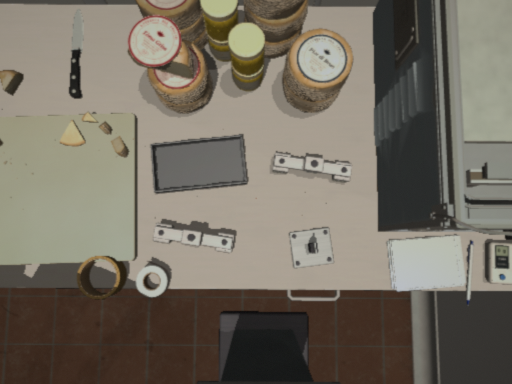

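View pics/side0.png

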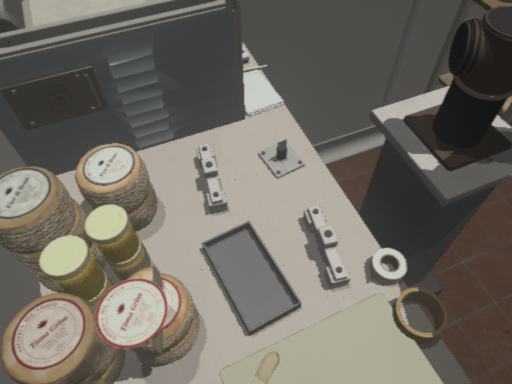

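The top view shows arm A at about (313,163), arm B at (192,238), the tray at (200,163) and the stand at (312,248). The side view agrees. Next I'll get headings from the masks.

Run:
```python
from h import *
print(ctrl.pinch_z)
viewer.read_camera('top');c=cam('top')
for k,z in [('rotor_1_hub',.05),('stand',.008),('tray',.025)]:
    for d in viewer.outline_of('top',k):
        m=d['mask'].astype(np.uint8);cs=max(cv2.findContours(m,0,1)[0],key=cv2.contourArea)
        w=np.array([toz(c,q[0],z)[:2] for q in cs],np.float32)*1000
        r=cv2.minAreaRect(w);print(k,round(d['confidence'],2),np.round(r[0],1),np.round(r[1],1),round(r[2],1))
```

```text
0.0187
rotor_1_hub 0.76 [618.5 -91.2] [169.2  46.2] 81.4
stand 0.62 [445.9 -93.6] [80.1 90. ] 7.8
tray 0.95 [628.6 158. ] [117.6 206.1] 6.2
```

```bash
python3 -m handwheel '[[[0.0854,0,0,0,7],[0.0854,0,0,0,7],[0.0854,0,0,0,7],[0.0854,0,0,0,7],[0.0854,0,0,0,7],[0.0854,0,0,0,7],[0.0854,0,0,0,7],[0.0854,0,0,0,7],[0.0854,0,0,0,7],[0.0854,0,0,0,0]]]' 40
```

```text
time: 1.53
eef_pos: [0.2621, 0.6221, 0.2314]
tcp_rot: [0.682, 0.732, 0.0, -0.0]
contact_force: [-0.6, 0.3, -0.7]
opening: 1.003
finger_force: 0.0
```

```bash
python3 -m handwheel '[[[0.0854,0,0,0,6.3],[0.0854,0,0,0,6.3],[0.0854,-0.0325,0.023,0,0],[0.0854,-0.0325,0.023,0,0],[0.0854,-0.0325,0.023,0,0],[0.0854,-0.0325,0.023,0,0],[0.0854,-0.0325,0.023,0,0],[0.0854,-0.0325,0.023,0,0],[0.0854,-0.0325,0.023,0,0],[0.0854,-0.0325,0.023,0,0],[0.0854,-0.0325,0.023,0,0],[0.0854,-0.0325,0.023,0,0]]]' && python3 -m handwheel '[[[0.0854,-0.0325,0.023,0,0],[0.0854,-0.0325,0.023,0,0],[0.0854,-0.0325,0.023,0,0],[0.0854,-0.0325,0.023,0,0],[0.0854,-0.0325,0.023,0,0],[0.0854,-0.0325,0.023,0,0],[0.0854,-0.0325,0.023,0,0],[0.0854,-0.0325,0.023,0,0],[0.0854,-0.0325,0.023,0,0],[0.0854,-0.0325,0.023,0,0],[0.0854,0,0,0,0]]]'
cat > look.py <<'E'
from h import *
import sys
# look.py name.png hubheight
z=float(sys.argv[2]);k=sys.argv[3] if len(sys.argv)>3 else 'rotor_1_hub'
s=get_state();c=cam('wrist');im=viewer.read_camera('wrist');cv2.imwrite('pics/'+sys.argv[1],im)
Rt=R.from_quat(s['tcp_rot']).as_matrix();print('yang',np.degrees(np.arctan2(Rt[1,1],Rt[0,1])).round(2),'z',s['eef_pos'].round(4),'zaxis',Rt[:,2].round(4))
for d in viewer.pinpoint('wrist',k):
    px=np.array(d['xy'])*[512,384];w=toz(c,px,z);print(k,round(d['confidence'],2),px.round(1),w.round(4),'tool',(Rt.T@(w-s['eef_pos'])).round(4))
for d in viewer.outline_of('wrist',k):
    m=d['mask'].astype(np.uint8);cs=max(cv2.findContours(m,0,1)[0],key=cv2.contourArea)
    w=np.array([toz(c,q[0],z)[:2] for q in cs],np.float32)*1000
    r=cv2.minAreaRect(w);print('mask',round(d['confidence'],2),np.round(r[0],1),np.round(r[1],1),round(r[2],1))
E
python3 look.py w1.png 0.055
```

```text
time: 2.53
eef_pos: [0.4423, 0.265, 0.2317]
tcp_rot: [0.756, 0.655, 0.0, 0.0]
contact_force: [0.6, 0.2, -0.2]
opening: 1.003
finger_force: 0.0
time: 3.45
eef_pos: [0.6237, -0.0949, 0.2312]
tcp_rot: [0.758, 0.652, -0.0, 0.002]
contact_force: [-1.0, -0.1, 0.6]
opening: 0.999
finger_force: 0.0
yang -8.58 z [ 0.6237 -0.0949  0.2312] zaxis [ 0.0018 -0.003  -1.    ]
rotor_1_hub 0.57 [252.3 174.4] [ 0.6218 -0.0905  0.055 ] tool [ 0.0045 -0.0029  0.1762]
mask 0.98 [621.6 -88.6] [164.6  39.4] 82.7
```

View pics/w1.png

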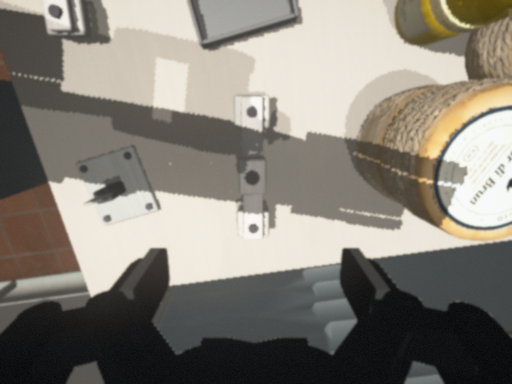

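The wrist view shows the hub bolt at (252,178) and the arm's pads at (252,112) and (252,224), so the arm is aligned with the tool. Next I go down and grip.

```bash
python3 -m handwheel '[[[0.0854,0.0045,-0.0025,0,-1],[0.0854,0,0,0.039,0],[0.0854,0,0,0.039,0],[0.0854,0,0,0.039,0],[0.0854,0,0,0.039,0],[0.06,0,0,0.024,0],[0.06,0,0,0.016,0],[0.06,0,0,0,0],[0.02,0,0,0,0],[0.02,0,0,0,0],[0.02,0,0,0,0],[0.02,0,0,0,0]]]' 40 && python3 -m handwheel '[[[0.02,0,0,0,0],[0.02,0,0,0,0]]]'
```

```text
time: 4.6
eef_pos: [0.6215, -0.0836, 0.038]
tcp_rot: [0.751, 0.66, 0.001, 0.002]
contact_force: [0.8, 2.4, 2.9]
opening: 0.346
finger_force: 42.3
time: 4.77
eef_pos: [0.6215, -0.0836, 0.0379]
tcp_rot: [0.751, 0.66, 0.001, 0.001]
contact_force: [0.3, 2.9, 6.4]
opening: 0.35
finger_force: 42.6
```

```bash
python3 -m handwheel '[[[0.02,0,0,-0.02,0],[0.02,0,0,-0.04,0],[0.02,0,0,-0.04,0],[0.02,0,0,-0.02,0],[0.02,0,0,0,0],[0.02,0,0,0,0],[0.02,0,0,0,0]]]'
python3 - <<'E'
from h import *
s=get_state();Rt=R.from_quat(s['tcp_rot']).as_matrix()
print(s['contact_force'],'tool torque',Rt.T@s['wrist_torque'],Rt.T@s['contact_force'])
E
python3 look.py w2.png 0.17
```

```text
time: 5.35
eef_pos: [0.6183, -0.0835, 0.1533]
tcp_rot: [0.752, 0.66, -0.001, -0.001]
contact_force: [-0.4, 0.2, -2.9]
opening: 0.34
finger_force: 42.0
[-0.41753866  0.16719186 -2.92695065] tool torque [ 0.01800873 -0.00450554  0.016007  ] [ 0.11047284 -0.42529656  2.92852357]
yang -7.46 z [ 0.6183 -0.0835  0.1533] zaxis [-3.5e-03  8.0e-04 -1.0e+00]
rotor_1_hub 0.96 [250.2 285.9] [ 0.6141 -0.093   0.17  ] tool [-0.0099 -0.003  -0.0167]
mask 0.63 [620.2 -66.6] [121.3  34. ] 82.1
```

View pics/w2.png

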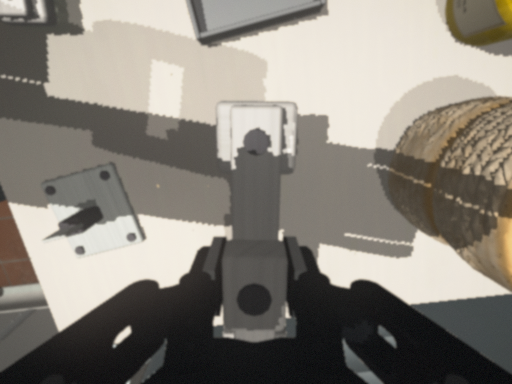

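The lifted arm shows its hub bolt at (254,299), the far pad at (257,145), and the stand's blade around (85,218).

Run:
```python
from h import *
s=get_state();c=cam('wrist');Rt=R.from_quat(s['tcp_rot']).as_matrix()
w=toz(c,(254,299),.1845);print('bolt',w,Rt.T@(w-s['eef_pos']))
viewer.read_camera('wrist')
for k,z in [('edge',.07),('stand',0)]:
  for d in viewer.pinpoint('wrist',k):
    px=np.array(d['xy'])*[512,384];print(k,d['confidence'],px,toz(c,px,z))
for d in viewer.outline_of('wrist','stand'):
    cs=max(cv2.findContours(d['mask'].astype(np.uint8),0,1)[0],key=cv2.contourArea)
    r=cv2.minAreaRect(np.array([toz(c,q[0],.008)[:2] for q in cs],np.float32)*1000);print(r)
```

```text
bolt [ 0.61636215 -0.08947878  0.1845    ] [-0.00634128 -0.00110622 -0.03216335]
edge 0.94 [ 53.1968 236.8128] [ 0.44482567 -0.08963942  0.07      ]
stand 0.56 [ 99.9936 208.0896] [ 0.44910811 -0.08855122  0.        ]
((434.61651611328125, -92.69450378417969), (105.77593231201172, 89.99699401855469), 7.523447513580322)
```

```bash
python3 -m handwheel '[[[0.02,0,0,0,-5],[0.02,0,0,0,-5],[0.02,0,0,0,-5.2],[0.02,0.0043,-0.0347,0,0],[0.02,0.0043,-0.0347,0,0],[0.02,0.0043,-0.0347,0,0],[0.02,0.0043,-0.0347,0,0],[0.02,0.0043,-0.0347,0,0],[0.02,0,0,0,0],[0.02,0,0,0,0],[0.02,0,0,0,0]]]'
cat > chk.py <<'E'
from h import *
import sys
s=get_state();Rt=R.from_quat(s['tcp_rot']).as_matrix();h=s['eef_pos'][2]+.0171
print('tcp',s['eef_pos'].round(4),'yang',np.degrees(np.arctan2(Rt[1,1],Rt[0,1])).round(2),'zax',Rt[:,2].round(4),'hub expected',(s['eef_pos']+Rt@[-.0065,0,-.0171]).round(4))
for n in ['side','top']:
    c=cam(n);im=viewer.read_camera(n);cv2.imwrite(f'pics/{n}_{sys.argv[1]}.png',im)
    for k,z in [('rotor_1_hub',h),('edge',.07)]:
        for d in viewer.pinpoint(n,k):
            px=np.array(d['xy'])*[512,384];print(n,k,round(d['confidence'],2),px.round(1),toz(c,px,z).round(4))
E
python3 chk.py a; python3 -c "
import cv2;a=cv2.imread('pics/side_a.png')[60:260,180:400];cv2.imwrite('pics/sa.png',cv2.resize(a,None,fx=2.7,fy=2.7))"
```

```text
time: 6.62
eef_pos: [0.4456, -0.0861, 0.156]
tcp_rot: [0.658, 0.753, 0.0, 0.001]
contact_force: [0.1, 1.0, -0.8]
opening: 0.344
finger_force: 42.0
tcp [ 0.4456 -0.0861  0.156 ] yang 7.73 zax [ 2.1e-03 -8.0e-04 -1.0e+00] hub expected [ 0.4465 -0.0925  0.1731]
side rotor_1_hub 0.74 [282.2 106.6] [ 0.4481 -0.091   0.1731]
side edge 0.63 [284.5 140.1] [ 0.4382 -0.0894  0.07  ]
top rotor_1_hub 0.22 [190.9 236.5] [0.4661 0.1459 0.1731]
```

View pics/sa.png

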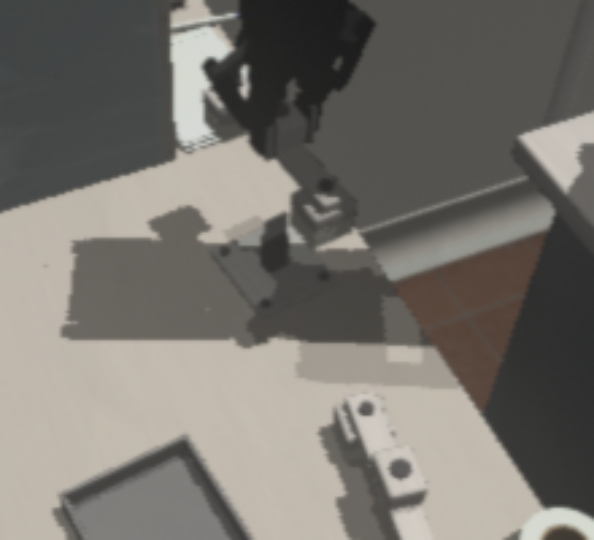

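```bash
python3 -m handwheel '[[[0.02,0,-0.0015,0.03,0],[0.02,0,0,0.03,0],[0.02,0,0,0.016,0],[0.02,0,0,0.008,0],[0.02,0,0,0,0],[0.02,0,0,0,0],[0.02,0,0,0,0]]]' && python3 -m handwheel '[[[0.02,0,0,0.003,0],[0.02,0,0,0.001,0],[0.02,0,0,0.001,0],[0.02,0,0,0,0],[0.02,0,0,0,0]]]'
```

```text
time: 7.5
eef_pos: [0.4448, -0.0865, 0.0728]
tcp_rot: [0.658, 0.753, 0.0, 0.001]
contact_force: [1.0, -0.9, -1.0]
opening: 0.342
finger_force: 42.0
time: 7.92
eef_pos: [0.4439, -0.086, 0.067]
tcp_rot: [0.658, 0.753, 0.0, 0.0]
contact_force: [0.4, 1.0, 0.5]
opening: 0.343
finger_force: 42.3
```

```bash
python3 -m handwheel '[[[0.02,0,0,0.001,0],[0.02,0,0,0,0],[0.02,0,0,0,0]]]' && python3 -m handwheel '[[[0.02,0,0,0.001,0],[0.02,0,0,0,0],[0.02,0,0,0,0]]]'; python3 chk.py b
```

```text
time: 8.17
eef_pos: [0.4441, -0.0859, 0.0667]
tcp_rot: [0.658, 0.753, 0.0, 0.0]
contact_force: [-1.9, 2.4, 7.7]
opening: 0.343
finger_force: 43.0
time: 8.42
eef_pos: [0.4442, -0.0859, 0.0665]
tcp_rot: [0.658, 0.753, 0.0, -0.0]
contact_force: [-4.8, 3.5, 12.4]
opening: 0.348
finger_force: 43.7
tcp [ 0.4442 -0.0859  0.0665] yang 7.75 zax [ 0.e+00  7.e-04 -1.e+00] hub expected [ 0.445  -0.0923  0.0836]
side rotor_1_hub 0.97 [283.4 137.7] [ 0.4435 -0.0856  0.0836]
side edge 0.62 [280.9 140. ] [ 0.4458 -0.0928  0.07  ]
```

```bash
python3 -m handwheel '[[[0.02,0,0,-0.001,0],[0.02,0,0,0,0],[0.032,0,0,0,0],[0.036,0,0,0,0],[0.04,0,0,0,0],[0.045,0,0,0,0],[0.055,0,0,0,0],[0.055,0,0,0,0],[0.055,0,0,0,0],[0.055,0,0,0,0],[0.055,0,0,0,0]]]' 20; python3 chk.py c;  python3 -c "
import cv2;a=cv2.imread('pics/side_c.png')[60:260,180:400];cv2.imwrite('pics/sc.png',cv2.resize(a,None,fx=2.7,fy=2.7))"
```

```text
time: 9.63
eef_pos: [0.4435, -0.086, 0.0653]
tcp_rot: [0.658, 0.753, -0.0, -0.0]
contact_force: [0.5, -0.0, 0.6]
opening: 0.642
finger_force: 0.0
tcp [ 0.4435 -0.086   0.0653] yang 7.75 zax [-0.  0. -1.] hub expected [ 0.4443 -0.0924  0.0824]
side rotor_1_hub 0.8 [282.1 137.5] [ 0.4454 -0.0883  0.0824]
side edge 0.83 [284.3 141.3] [ 0.4403 -0.0861  0.07  ]
```

View pics/sc.png

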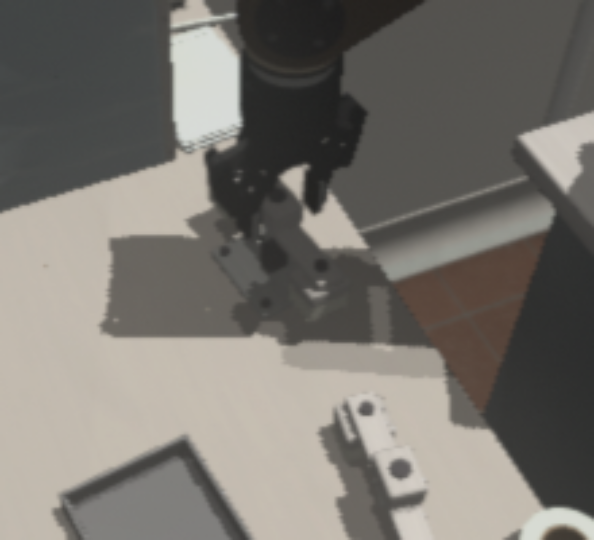

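The crop shows the hub bolt at (280,195) and the near pad's bolt at (321,265). That is further apart than before, so the near end seems to have dropped. I'll raise the gripper and check from above.

```bash
python3 -m handwheel '[[[0.07,0,0,-0.01,0],[0.0854,0,0,-0.03,0],[0.0854,0,0,-0.04,0],[0.0854,0,0,-0.04,0],[0.0854,0,0,-0.03,0],[0.0854,0,0,0,0],[0.0854,0,0,0,0]]]'; python3 look.py w3.png 0.0825; python3 look.py w3.png 0.07 edge
```

```text
time: 10.52
eef_pos: [0.4448, -0.0866, 0.2187]
tcp_rot: [0.658, 0.753, 0.001, 0.003]
contact_force: [0.4, 0.6, -0.8]
opening: 1.003
finger_force: 0.0
yang 7.76 z [ 0.4448 -0.0866  0.2187] zaxis [ 0.006  -0.0027 -1.    ]
rotor_1_hub 0.69 [253.4 192.5] [ 0.445  -0.092   0.0825] tool [-0.0049 -0.0013  0.1362]
mask 0.75 [444.  -87.6] [ 37.9 164.3] 7.8
yang 7.75 z [ 0.4425 -0.0856  0.2139] zaxis [-0.0027  0.0012 -1.    ]
```

View pics/w3.png

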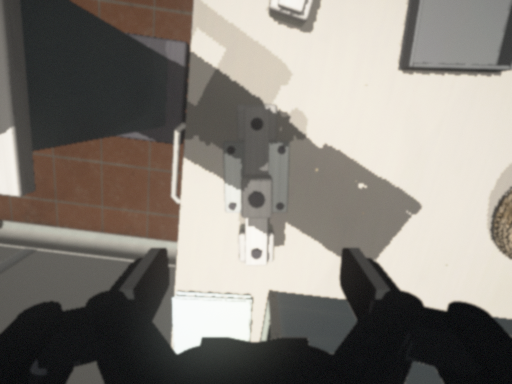

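The bolts are at (257,124), (257,199) and (256,254). I'll work out the tilt from them.

Run:
```python
from h import *
from scipy.optimize import least_squares
p=viewer.camera_params('wrist');f=192/np.tan(np.radians(p['fov_y'])/2);H=np.array(p['hand_eye'])
def row(P): # P in tool coords
    q=H[:3,:3].T@(np.array(P)-H[:3,3]);return p['cy']-f*q[1]/-q[2]
def arm(x0,hubdz,t,L,h): # hub at tool x0, depth hubdz ; pts along tool x, up=-z
    o=[]
    for u,v in [(L,h),(0,.014),(-L,h)]:
        X=x0+u*np.cos(t)-v*np.sin(t);Z=hubdz-(u*np.sin(t)+v*np.cos(t));o.append(row([X,0,Z]))
    return np.array(o)
r1=np.array([112,178,224]);r3=np.array([124,199,254])
def g(v): return np.r_[arm(v[0],.2312-.055,v[1],v[4],v[5])-r1,arm(v[2],.2139-.0825,v[3],v[4],v[5])-r3,(v[1])*300,(v[4]-.069)*300,(v[5]+.003)*300]
s=least_squares(g,[0,0,0,0,.07,0]);print(s.x,s.fun)
for t in (-.35,0,.35): print(t,arm(-.0055,.2139-.0825,t,.069,-.003))
```

```text
[ 0.00548446  0.00082175 -0.00583121 -0.04364367  0.06630565 -0.00801989] [-0.24075581 -1.49003001  2.07476227  1.03921898 -0.66037917 -0.5290749
  0.2465247  -0.80830405 -1.50596756]
-0.35 [126.03156935 193.44185183 265.07446559]
0 [121.65756501 198.62984761 256.18797198]
0.35 [126.68796181 203.23472529 242.01047228]
```

Run:
```python
from h import *
c=cam('side');im=viewer.read_camera('side')
e=np.array([.4445,-.0918,.0825]);a=np.radians(7.7);y=np.array([-np.sin(a),np.cos(a),0]);zz=np.array([0,0,1.])
for t in(-.35,0,.35):
    print(t,[proj(c,e+y*(u*np.cos(t)-v*np.sin(t))+zz*(u*np.sin(t)+v*np.cos(t))).round(1) for u,v in[(.066,-.008),(0,.014),(-.066,-.008)]])
big=cv2.resize(im[90:200,220:340],None,fx=5,fy=5,interpolation=cv2.INTER_CUBIC)
for t,col in((-.35,(0,0,255)),(0,(0,255,0)),(.35,(255,0,0))):
  for u,v in[(.066,-.008),(0,.014),(-.066,-.008)]:
    q=(proj(c,e+y*(u*np.cos(t)-v*np.sin(t))+zz*(u*np.sin(t)+v*np.cos(t)))-[220,90])*5
    cv2.circle(big,tuple(int(i) for i in q),4,col,1)
cv2.imwrite('pics/sd.png',big)
```

```text
-0.35 [array([295.4, 162.2]), array([283.2, 133.6]), array([267.1, 114.3])]
0 [array([297.8, 157.7]), array([282.1, 131.9]), array([266.7, 121.2])]
0.35 [array([298.2, 150.2]), array([280.9, 130.9]), array([268.1, 129.7])]
```

View pics/sd.png

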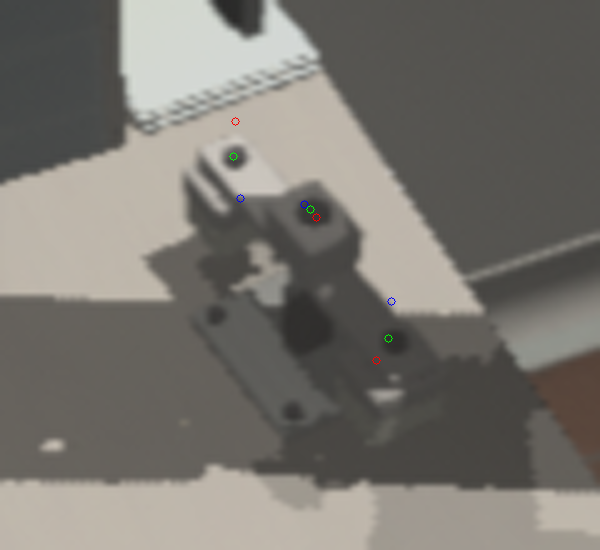

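The side view has all three bolts on the level (green) predictions. Arm A is therefore the good one and is balanced. Arm B goes to the tray.

```bash
python3 -m handwheel '[[[0.0854,0,0,0,5.5],[0.0854,0,0,0,5.5],[0.0854,0,0,0,5.3],[0.0854,0.0359,-0.002,0,0],[0.0854,0.0359,-0.002,0,0],[0.0854,0.0359,-0.002,0,0],[0.0854,0.0359,-0.002,0,0],[0.0854,0.0359,-0.002,0,0],[0.0854,0.0359,-0.002,0,0],[0.0854,0.0359,-0.002,0,0],[0.0854,0,0,0,0],[0.0854,0,0,0,0]]]' 40; python3 look.py w4.png 0.055;python3 look.py w5.png 0 tray
```

```text
time: 11.87
eef_pos: [0.4664, 0.1661, 0.2144]
tcp_rot: [0.757, 0.654, -0.001, -0.0]
contact_force: [0.1, 0.1, -0.0]
opening: 1.001
finger_force: 0.0
yang -8.33 z [0.4664 0.1661 0.2144] zaxis [-2.e-03 -6.e-04 -1.e+00]
mask 0.88 [435.6 -15.4] [44.4 52.8] 5.9
yang -8.6 z [0.4668 0.1638 0.2148] zaxis [-1.1e-03 -5.0e-04 -1.0e+00]
tray 0.92 [383.5 154. ] [0.6259 0.1615 0.    ] tool [0.0216 0.1579 0.2146]
mask 0.89 [637.5 154.5] [124.7 222.1] 6.2
```

View pics/w5.png

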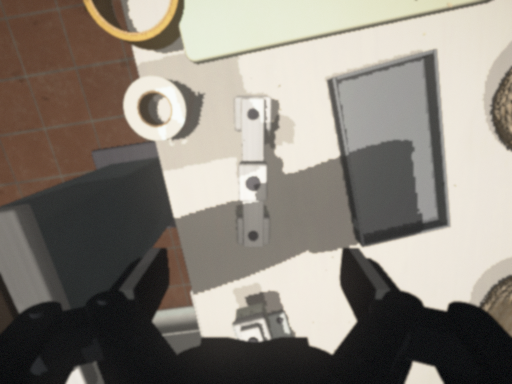

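Arm B's bolts are at (253,114), (253,184) and (253,236), in line with the tool. The tray is at about (385,150). Next I go down.

```bash
python3 -m handwheel '[[[0.065,0.001,-0.0005,0.03,0],[0.065,0,0,0.03,0],[0.065,0,0,0.03,0],[0.065,0,0,0.03,0],[0.065,0,0,0.015,0],[0.065,0,0,0,0],[0.065,0,0,0,0]]]'; python3 look.py w6.png 0.055
```

```text
time: 12.75
eef_pos: [0.4663, 0.1649, 0.0799]
tcp_rot: [0.758, 0.652, -0.001, -0.0]
contact_force: [0.4, -0.3, 0.5]
opening: 0.761
finger_force: 0.0
yang -8.63 z [0.4663 0.1649 0.0799] zaxis [-1.8e-03 -3.0e-04 -1.0e+00]
```

```bash
python3 -m handwheel '[[[0.065,0,0,0.02,0],[0.06,0,0,0.016,0],[0.06,0,0,0.007,0],[0.06,0,0,0,0],[0.02,0,0,0,0],[0.02,0,0,0,0],[0.02,0,0,0,0],[0.02,0,0,0,0],[0.02,0,0,0,0]]]' 50 && python3 -m handwheel '[[[0.02,0,0,-0.02,0],[0.02,0,0,-0.03,0],[0.02,0,0,-0.03,0],[0.02,0,0,0,0],[0.02,0,0,0,0]]]'; python3 look.py w6.png 0.133
```

```text
time: 13.65
eef_pos: [0.4675, 0.1659, 0.0387]
tcp_rot: [0.758, 0.652, 0.001, 0.001]
contact_force: [-2.2, -0.5, 6.4]
opening: 0.343
finger_force: 49.8
time: 14.07
eef_pos: [0.468, 0.1659, 0.1192]
tcp_rot: [0.758, 0.652, 0.002, 0.001]
contact_force: [-0.4, 0.7, -2.1]
opening: 0.343
finger_force: 49.9
yang -8.54 z [0.468  0.1659 0.1192] zaxis [ 4.9e-03  6.0e-04 -1.0e+00]
```

```bash
python3 -m handwheel '[[[0.02,0,0,0,-5],[0.02,0,0,0,-5],[0.02,0,0,0,-4.8],[0.02,-0.005,0.032,0,0],[0.02,-0.005,0.032,0,0],[0.02,-0.005,0.032,0,0],[0.02,-0.005,0.032,0,0],[0.02,-0.005,0.032,0,0],[0.02,0,0,0,0],[0.02,0,0,0,0]]]' && python3 -m handwheel '[[[0.02,0,0,0,0],[0.02,0,0,0,0]]]'; python3 look.py w7.png 0.136
```

```text
time: 15.05
eef_pos: [0.6282, 0.1577, 0.1142]
tcp_rot: [0.668, 0.744, -0.002, -0.002]
contact_force: [-1.7, 0.6, -1.2]
opening: 0.342
finger_force: 50.5
time: 15.22
eef_pos: [0.6265, 0.1583, 0.1157]
tcp_rot: [0.667, 0.745, -0.001, -0.001]
contact_force: [-0.2, -0.1, -1.9]
opening: 0.343
finger_force: 50.5
yang 6.27 z [0.6265 0.1583 0.1157] zaxis [-3.4e-03 -2.0e-04 -1.0e+00]
mask 0.77 [505.8  95.4] [28.8  6.5] 39.9
```

View pics/w7.png

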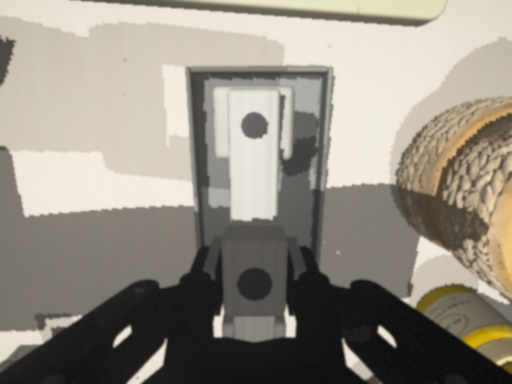

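Arm B hangs centred over the tray: the tray spans columns 189–331, the arm is at 254 and the hub bolt at (254,284). I'll lower it.

```bash
python3 -m handwheel '[[[0.02,0,0.002,0.025,0],[0.02,0,0,0.025,0],[0.02,0,0,0.015,0],[0.02,0,0,0.004,0],[0.02,0,0,0,0],[0.02,0,0,0,0]]]' && python3 -m handwheel '[[[0.02,0,0,0.002,0],[0.02,0,0,0.001,0],[0.02,0,0,0,0],[0.02,0,0,0,0]]]'
```

```text
time: 15.87
eef_pos: [0.6308, 0.1586, 0.0491]
tcp_rot: [0.667, 0.745, 0.0, 0.0]
contact_force: [-0.1, -0.1, -1.4]
opening: 0.341
finger_force: 50.5
time: 16.2
eef_pos: [0.6308, 0.1585, 0.0461]
tcp_rot: [0.668, 0.745, 0.0, 0.0]
contact_force: [0.9, -0.4, -1.9]
opening: 0.342
finger_force: 50.5
```

```bash
python3 -m handwheel '[[[0.02,0,0,0.002,0],[0.02,0,0,0.001,0],[0.02,0,0,0.0005,0],[0.02,0,0,0,0],[0.02,0,0,0,0],[0.034,0,0,0,0],[0.04,0,0,0,0],[0.05,0,0,0,0],[0.055,0,0,0,0],[0.055,0,0,0,0],[0.055,0,0,0,0]]]' && python3 -m handwheel '[[[0.06,0,0,-0.015,0],[0.065,0,0,-0.03,0],[0.0854,0,0,-0.04,0],[0.0854,0,0,-0.04,0],[0.0854,0,0,-0.04,0],[0.0854,0,0,0,0],[0.0854,0,0,0,0]]]'
python3 look.py w8.png 0.059
python3 - <<'E'
from h import *
im=viewer.read_camera('side');w=cv2.imread('pics/w8.png');cv2.imwrite('pics/fin.png',np.hstack([cv2.resize(im[90:342,180:340],(380,598)),cv2.resize(w,(420,315)) if 0 else cv2.copyMakeBorder(cv2.resize(w,(420,315)),0,283,0,0,0)]))
E
```

```text
time: 17.12
eef_pos: [0.6303, 0.1585, 0.0416]
tcp_rot: [0.667, 0.745, -0.0, -0.0]
contact_force: [-0.6, 0.5, -0.2]
opening: 0.64
finger_force: 0.0
time: 17.7
eef_pos: [0.6327, 0.1587, 0.2129]
tcp_rot: [0.667, 0.745, 0.004, 0.003]
contact_force: [0.2, 0.4, -0.1]
opening: 1.001
finger_force: 0.0
yang 6.26 z [0.6327 0.1587 0.2129] zaxis [ 9.9e-03  9.0e-04 -1.0e+00]
rotor_1_hub 0.65 [ 70.3 375.3] [ 0.4251 -0.1207  0.059 ] tool [-0.2551 -0.2384  0.1516]
mask 0.68 [443.3   0. ] [51.9 24.9] 20.5
```

View pics/fin.png

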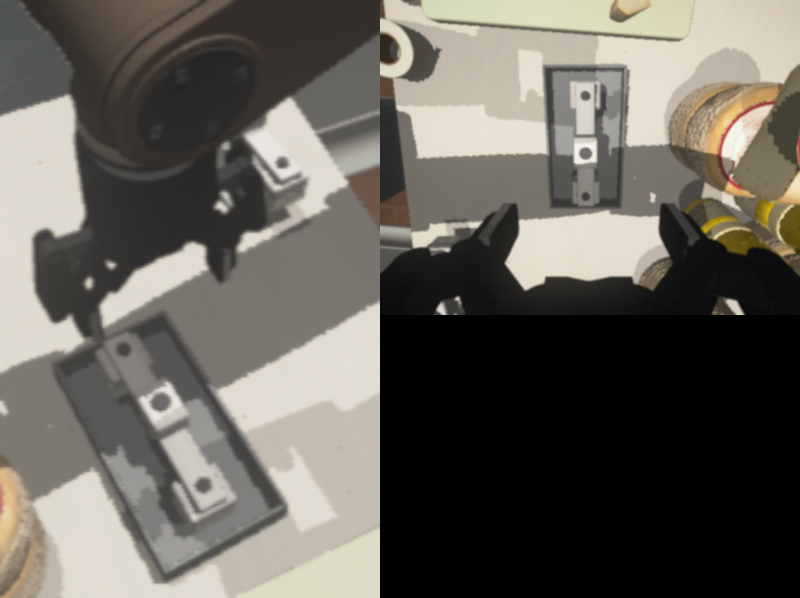

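Run:
```python
from h import *
from plant import sign_off
for n in ['top','side']:
    c=cam(n);viewer.read_camera(n)
    for d in viewer.pinpoint(n,'rotor_1_hub'):
        px=np.array(d['xy'])*[512,384];print(n,round(d['confidence'],2),px,toz(c,px,.0825).round(4),toz(c,px,.059).round(4))
print(sign_off())
```

```text
top 0.64 [315.4944 247.7184] [ 0.4462 -0.0924  0.0825] [ 0.4459 -0.0957  0.059 ]
side 0.6 [283.6992 138.0864] [ 0.4429 -0.0852  0.0825] [ 0.4325 -0.1051  0.059 ]
the job is handed in; nothing more can be done
None
```

The job is handed in, but no verdict came back: the arm that stood near the stand stayed level and is balanced on the knife edge; the other, taken as bad without trying it on the edge, is flat in the tray; I viewed 11 pictures, one over the limit of 10.

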